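# Aim the recipe phone, raise its leg to the ring and clamp the cam lever

## Task

Set the recipe phone up for the cook on the far side of the counter: swivel it until it is parallel with the stand's crossarm and lean it back to 25 degrees from upright, its top towards the robot. Then take hold of the grip head across its cam lever, raise the sliding leg with the lever still standing open until the raised ring on the leg has just come out of the collar and sits on the rim, and, keeping the leg there, squeeze the lever flat against the head. Finish still gripping head and lever at that height - the leg sinks if let go - with the phone still aimed and the canister, mug, sponge and jar around the stand left where they were.

Things in the scene. Friction and masses are not known exactly. Their poses are not given: they have to be found in the camera images.
- stand: Fixed phone stand: dark base plate 140 (x) x 270 (y) x 14 mm, origin under its centre. z up; +x is the side that screen and cam lever face, away from the robot; the crossarm runs along y. Telescopic mast at y = +80 mm, phone's swivel axis at y = -80 mm. The fixed sleeve, 26 mm in diameter, ends in a black collar, 34 mm in diameter.
- leg (a joint): Height (m) of the sliding leg (18 mm tube) in the sleeve: 0 fully in (the start), 0.08 fully out, 0.045 at the length mark (underside of its ring level with the collar's rim). It carries crossarm, grip head, lever and phone, about 0.43 kg, half borne by an inner spring: 2 to 4 N lifts it, and it sinks back when let go, lever closed or not.
- leg_ring (a point): Centre of the underside of the 3 mm thick, 23 mm wide raised ring on the leg (hidden in the sleeve at the start, 45 mm below the rim).
- collar_rim (a point): Centre of the collar's upper rim, 129 mm above the counter.
- grip_head (a point): Black block on top of the leg, 24 (x) x 30 (y) x 60 mm tall; origin at its underside's centre, axes as the stand's. Underside 149 mm above the counter at leg 0, 194 mm at the mark. Its -x face (robot side) is bare; the cam lever is on its +x face. The crossarm (16 x 12 mm, its top level with the head's underside) runs from below it 160 mm along -y to the phone.
- cam_lever (a joint): Cam lever angle (rad): 0 closed, flat on the head's +x face; starts open at 0.4 to 0.55, tip up and out to +x. Hinge along y on that face, 8 mm above the head's underside. 7 to 12 N at the tip swings it; it stays where left. Pinched between bare face and lever tip, short of closed, the leg can be lifted. Width over head and lever: 30 mm closed, 40 at 0.22, 45 at 0.34, 54 at 0.55.
- lever_hinge (a point): The lever's aluminium paddle, 48 mm long, 24 mm wide (y), 6 mm thick; origin on the hinge at the lower end of its inner face, z along the paddle to its tip, x out of its outer face.
- lever_tip (a point): Outer edge of the paddle's tip, 48 mm from the hinge.
- phone_swivel (a joint): Swivel angle (rad) of the phone about the vertical axis at the crossarm's end: 0 parallel with the crossarm, screen facing the stand's +x; positive is counter-clockwise seen from above. Starts at 0.3 to 0.8. Stiff (0.15 N m), stays where left.
- phone_tilt (a joint): Lean (rad) of the phone: 0 upright, positive with its top back, away from its screen side; 0.436 is 25 degrees. Starts at -0.15 to 0.15. Stiff (0.25 N m, about 2.5 N at the tab), stays where left.
- tilt_axis (a point): On the horizontal tilt axis at the phone's lower edge, on the swivel axis, 169 mm above the counter at leg 0. Axes turn with the phone: x out of the screen, y along its width, z up along the panel.
- tab (a point): Middle of the black tab on the phone's top edge, 100 mm up the panel from tilt_axis: 30 mm wide (y), 10 mm thick (x), standing 30 mm above the 145 mm wide, 10 mm thick panel, and ending 14 mm above this point. Axes as tilt_axis. The handle for swivel and tilt.
- canister: clear glass canister with a steel lid, 80 mm across, 120 high, on the screen side of the stand; origin under its centre. Leave alone.
- mug: white mug, 76 mm across, 85 high, on the robot side of the stand; origin under its centre. Leave alone.
- sponge: block sponge, 90 x 60 x 28 mm, beside the mast end of the stand. Leave alone.
- spice: small spice jar, 44 mm across, 90 high, beside the phone end of the stand. Leave alone.

How it is judged:
On the way, in this order (a step that is already met when the one before it is completed fails the run):
1. the phone is parallel with the crossarm and leans back 25 degrees (value of joint phone_swivel between -0.14 and 0.14 rad and value of joint phone_tilt between 0.316 and 0.556 rad), for 0.2 s.
2. the leg is held by head or lever with its ring at the rim, the lever still open (value of joint leg between 0.039 and 0.051 m and value of joint cam_lever above 0.15 rad and (contact force between the fingers and leg_c0 above 0.5 N or contact force between the fingers and cam_lever_c0 above 0.5 N)), for 0.3 s.
At the end, for the whole second after the job is handed in: The fingers still press on head and lever (over 2 N each), the lever is within 0.1 rad of closed, the leg is at rest within 6 mm of its mark (0.045 m), the phone's swivel is within 8 degrees of parallel and its lean within 7 degrees of 25 (all of step 1 and value of joint leg between 0.039 and 0.051 m and value of joint cam_lever between -1 and 0.1 rad and contact force between the fingers and leg_c0 above 2 N and contact force between the fingers and cam_lever_c0 above 2 N and velocity of joint leg between -0.01 and 0.01 m/s); the arm keeps its last pose, push and grip.
It fails at once if the lever is closed while the leg is short of, or well past, its mark (value of joint cam_lever below 0.1 rad and (value of joint leg below 0.036 m or value of joint leg above 0.054 m)).
It fails at once if the canister, mug, sponge or spice jar is shoved away or knocked over (distance of any of canister, mug, sponge, spice from where it was at the start of the episode above 0.03 m).
It also fails if it takes over 46 s, if anything falls off the work surface, if the arm or the gripper's body presses on something with over 40 N, if the wrist force passes 120 N, or if a joint passes its speed limit or range.

## Robot

A 6-joint arm with a two-finger parallel gripper is mounted at the origin on the work surface. World frame = base frame: x ahead of the robot, y to its left, z up, the work surface at z = 0. Lengths are in m, angles in rad, forces in N, time in s.
With the tool pointing down it reaches from about 0.3 to 0.875 m from the base axis. Payload 6.4 kg.
Tool frame: the origin (TCP) lies on the front face of the gripper's body, between the roots of the fingers; the fingertips stand 73 mm ahead of it and the grasp point (between the pads) lies ctrl.pinch_z ahead of it (ctrl.pinch_z is the distance from the TCP to the grasp point, in m); z points along the fingers, x is the direction in which the jaws open and shut, and the axes are right-handed (so a half turn about z gives the same grasp; the last joint's range is limited). The gripper opens to 85 mm and grips with 20 to 120 N. Pads are 22 mm wide; open, the fingers measure 114 mm over their backs; the gripper's body (76 mm by 85 mm) begins 54 mm behind the grasp point. The pads swing forward as they close: fully open they stand 13 mm farther back than shut.
Start: joints at [1.088, 0.181, 1.607, -0, 1.354, -0.206], TCP at [0.157, 0.553, 0.304] pointing down, gripper open.
Joint ranges: [-2.99, 2.99], [-0.89, 2.07], [0.3, 2.58], [-1.14, 4.28], [0, 2.63], [-3.12, 3.12]. Speed limits (rad/s): [2.57, 2.57, 3.01, 3.14, 3.14, 3.14].

## Interface

Orientations are given as a unit quaternion [w, x, y, z].
In Python, from bench import ctrl gives the robot as it stands.
- The arm moves only by the tool move_arm, never from a script. Its argument "rows" is text: rows parted by semicolons, each of 7 numbers parted by spaces: the shift along the tool's x, y, z in cm, then the turn, a rotation vector about the tool's x, y, z in degrees, then the opening, from 0 (shut) to 1 (fully open). In form: x y z rx ry rz grip; .... A call has 1 to 20 rows; each row shifts and turns the commanded pose from where the row before left it, along the tool's axes as they then stand; what a row does not reach is not made up. A row lasts 1/10 s, in which the tool goes at most 50 mm and 8.59 degrees, less where a joint would pass 70% of its speed; a pose out of reach is approached as far as the arm can. A call with a gripper value outside its range is refused whole. The fingers move at their own pace and stop on an object; the grip force is fixed at half the most. Time passes only in rows, so rows that do not move let the fingers close. It gives the time, the measured TCP pose, the force and the opening at its end, in the units of the state.
- ctrl.get_obs(): the state, without advancing time (a new reading comes with each control period).
- ctrl.camera(name): name is "scene" or "top"; returns a dict with "color" (384x512x3 uint8, blue, green, red), "fx", "fy", "cx", "cy" (pixels), "k1" (the pictures are not rectified: a ray, as slopes to the right and down, at radius r is drawn at 1 + k1 r^2 times it, then the intrinsics apply), "rvec" (rotation vector, rad) and "tvec" (3), from world to camera coordinates, as OpenCV has them. Camera axes: x right, y down, z forward; pixel columns grow to the right and rows downward; lengths in m; the calibration is good to about 2 mm. A picture is of the moment at which its call begins. There is no depth.
- ctrl.hand_in(): hands the job in, once; it reports no verdict.
Trained networks look in the newest picture that a camera, given by its name, has taken for a name from the list of things; names that differ only in an ending like _2 or _b are one class to them, and where a whole thing is asked for, a point or a joint stands for the part that bears it (a point fixed in the world has none). Each returns a list of dicts, best first, with "confidence" (0 to 1); they miss things now and then, are a little off and sometimes report something else, mostly with a low value. They report only what shows in the picture. A call takes as long as a camera call.
- ctrl.look_for(camera, query): "bbox" ([left, top, right, bottom] in pixels, round what is visible of it).
- ctrl.trace(camera, query): "region" (384x512 bool, what is visible of it) and "bbox" ([left, top, right, bottom] in pixels, round what is visible of it).
The state is a dict: "time_s": time; "q": joint angles; "dq": joint speeds; "joint_efforts": joint torques, N m; "eef_pos": TCP position; "eef_rot": TCP orientation; "wrist_force": force on the tool from outside, world axes, zero at the start; "torque": the same for the moment, N m; "opening": opening from 0.0 (shut) to 1.0 (fully open).
Only numpy, scipy, OpenCV 4.12 (cv2) and the standard library are available. Lean on these libraries where they do the work, as an engineer would, in place of code of your own. Each camera call takes 0.05 s, during which the arm holds its last target.

## Working session

There is one attempt and no reset: what is moved stays moved. The work goes in short steps, Python scripts to look and compute and a tool call to move; the robot and the scene stay as the last step left them, time stands still between calls to the robot, and variables do not carry over. Pictures are saved under pics/ and viewed, and the job is handed in when it is done.

Besides the shell and the picture viewer there is one more tool, called after "Request:" by a JSON object that holds its "fn" and its "kwargs". move_arm: Moves the arm, as the interface text tells. Its arguments: {"type":"object","properties":{"rows":{"type":"string"}},"required":["rows"]}

```bash
ls; mkdir -p pics; cat > h.py <<'E'
import numpy as np, cv2
from bench import ctrl
from scipy.spatial.transform import Rotation as R
def snap(cam,fn):
    c=ctrl.camera(cam); cv2.imwrite('pics/'+fn,c['color']); return c
def und(c,uv):
    uv=np.atleast_2d(np.array(uv,float)); d=np.stack([(uv[:,0]-c['cx'])/c['fx'],(uv[:,1]-c['cy'])/c['fy']],1)
    s=d.copy()
    for _ in range(30):
        r2=(s**2).sum(1,keepdims=True); s=d/(1+c['k1']*r2)
    return s
def ray(c,uv):
    s=und(c,uv); Rm=cv2.Rodrigues(np.array(c['rvec'],float))[0]; t=np.array(c['tvec'],float).ravel()
    o=-Rm.T@t; d=np.c_[s,np.ones(len(s))]@Rm; return o,d
def atz(c,uv,z):
    o,d=ray(c,uv); return o+d*((z-o[2])/d[:,2])[:,None]
def proj(c,P):
    P=np.atleast_2d(P); Rm=cv2.Rodrigues(np.array(c['rvec'],float))[0]; p=P@Rm.T+np.array(c['tvec'],float).ravel()
    s=p[:,:2]/p[:,2:]; s=s*(1+c['k1']*(s**2).sum(1,keepdims=True))
    return np.stack([s[:,0]*c['fx']+c['cx'],s[:,1]*c['fy']+c['cy']],1)
def tri(c1,u1,c2,u2):
    o1,d1=ray(c1,u1);o2,d2=ray(c2,u2);d1=d1[0];d2=d2[0]
    A=np.stack([d1,-d2],1); x=np.linalg.lstsq(A,o2-o1,rcond=None)[0]
    a=o1+x[0]*d1;b=o2+x[1]*d2; return (a+b)/2,np.linalg.norm(a-b)
E
python3 - <<'E'
from h import *
print(ctrl.pinch_z,ctrl.get_obs())
for n in('scene','top'):
    c=snap(n,n+'0.png'); print({k:c[k] for k in c if k!='color'})
    for q in('stand','grip_head','cam_lever','phone_tilt','tab','lever_tip','collar_rim','canister','mug','sponge','spice'):
        print(n,q,[(np.round(d['bbox']),round(d['confidence'],2)) for d in ctrl.look_for(n,q)[:2]])
E
```

```text
pics
0.0539 {'time_s': 0.0, 'q': array([ 1.08772727e+00,  1.81524866e-01,  1.60803580e+00, -1.49178812e-05,
        1.35379414e+00, -2.06305941e-01]), 'dq': array([ 2.60274990e-05, -1.89718931e-04,  4.47569453e-04, -2.13282448e-03,
       -6.59166554e-04, -5.83050569e-04]), 'joint_efforts': array([-1.33569578e-03, -4.44884634e+01, -3.51330221e+01, -3.37648898e-04,
        9.01430467e-03,  3.50908316e-06]), 'eef_pos': array([0.15689661, 0.55272404, 0.3029797 ]), 'eef_rot': array([ 3.82438462e-04,  7.97884480e-01,  6.02809737e-01, -7.93782035e-04]), 'wrist_force': array([ 0.20823795, -0.53123169, -0.06487004]), 'torque': array([ 0.02750858, -0.01349577,  0.06361232]), 'opening': 0.9982875220229938}
{'fx': 370.8166203658409, 'fy': 370.8166203658409, 'cx': 256.3840499789389, 'cy': 191.27536103731833, 'k1': -0.10193066002958938, 'rvec': array([ 1.0438277 ,  2.44378886, -0.99882023]), 'tvec': array([ 0.37608238, -0.19637151,  1.25769198])}
scene stand [(array([197., 118., 311., 251.]), 0.79), (array([195., 118., 290., 191.]), 0.54)]
scene grip_head [(array([196., 117., 295., 192.]), 0.81)]
[... 841 characters left out ...]
ay([298., 180., 331., 234.]), 0.15)]
top grip_head [(array([246., 181., 332., 234.]), 0.97)]
top cam_lever [(array([245., 208., 253., 221.]), 0.4)]
top phone_tilt [(array([297., 186., 330., 234.]), 0.86), (array([244., 185., 333., 231.]), 0.72)]
top tab [(array([297., 181., 333., 235.]), 0.74)]
top lever_tip [(array([244., 209., 256., 223.]), 0.56)]
top collar_rim [(array([230., 182., 335., 250.]), 0.84), (array([245., 182., 333., 236.]), 0.26)]
top canister [(array([262., 152., 287., 186.]), 0.91)]
top mug [(array([280., 252., 315., 278.]), 0.67), (array([243., 182., 332., 236.]), 0.31)]
top sponge [(array([192., 211., 213., 246.]), 0.94)]
top spice [(array([334., 195., 354., 208.]), 0.63)]
```

```bash
python3 -c "
import cv2
for n in('scene','top'):
    cv2.imwrite('pics/%s0b.png'%n,cv2.resize(cv2.imread('pics/%s0.png'%n),(800,600),interpolation=cv2.INTER_CUBIC))"
```

```text
(no output)
```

View pics/scene0b.png

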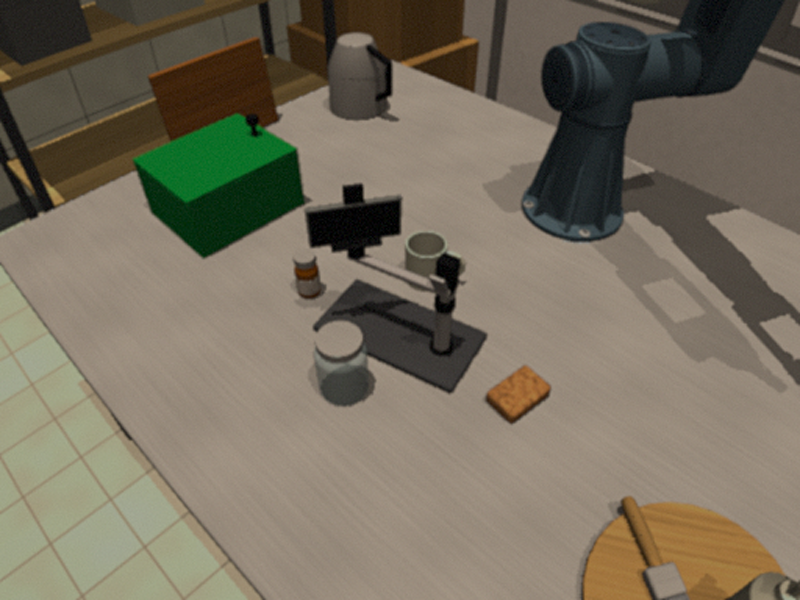

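View pics/top0b.png

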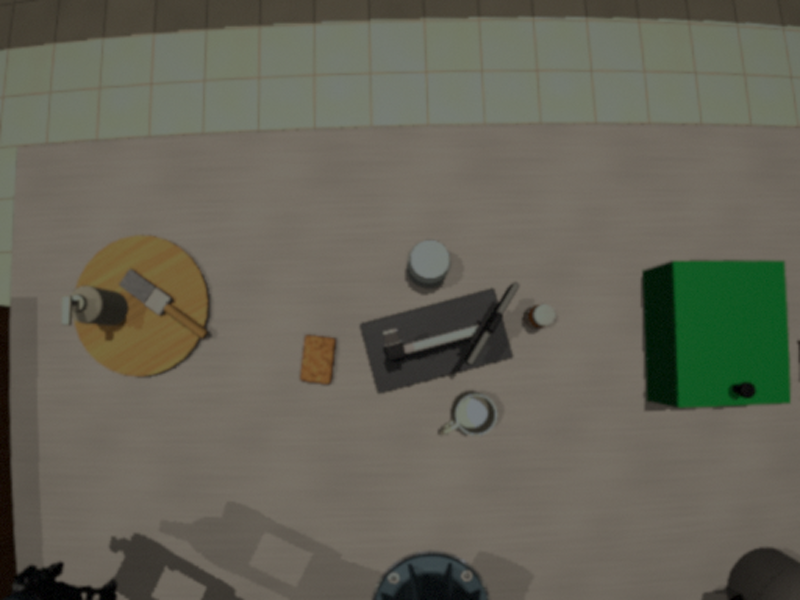

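Scene shows the stand in the middle: grip head near (285,165) and phone at (226,143) in native scene pixels. In the top view the base plate spans (230..332, 185..249). I'll zoom in for corners.

```bash
python3 - <<'E'
import cv2
a=cv2.imread('pics/top0.png')[170:290,180:360]; cv2.imwrite('pics/tz.png',cv2.resize(a,None,fx=4.4,fy=4.4,interpolation=cv2.INTER_CUBIC)*1)
a=cv2.imread('pics/scene0.png')[110:280,180:360]; cv2.imwrite('pics/sz.png',cv2.resize(a,None,fx=3.5,fy=3.5,interpolation=cv2.INTER_CUBIC))
E
```

```text
(no output)
```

View pics/tz.png

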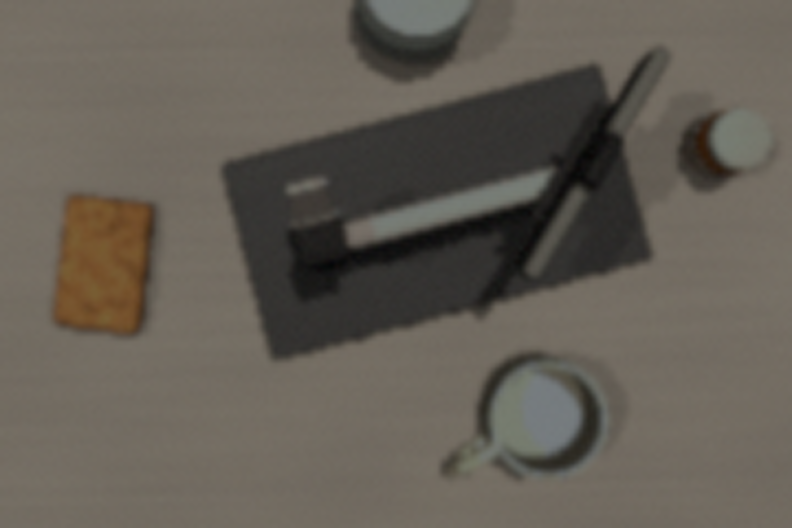

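View pics/sz.png

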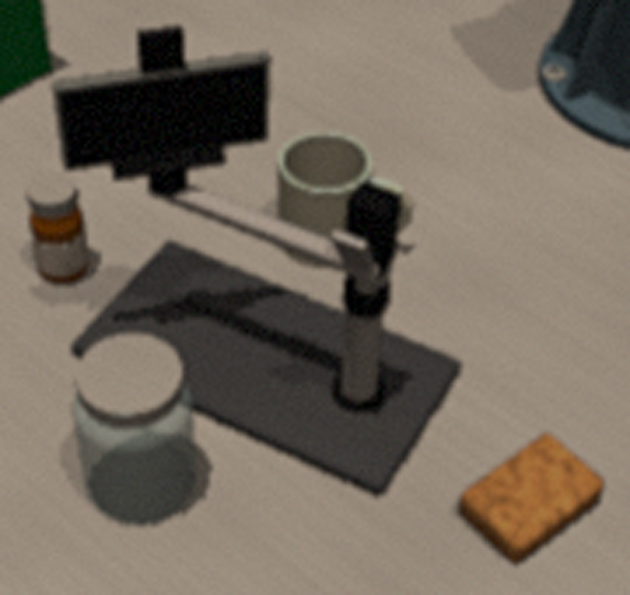

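```bash
cat > fit.py <<'E'
from h import *
from scipy.optimize import least_squares
T=lambda p:np.array(p,float)/4.4+[180-.4,170-.4]
S=lambda p:np.array(p,float)/3.5+[180-.4,110-.4]
cams={n:ctrl.camera(n) for n in('top','scene')}
def pl(sx,sy):return lambda p:np.array([sx*.07,sy*.135,.014])
def ph(v):
    def f(p):
        Rr=R.from_euler('z',p[3])*R.from_euler('y',-p[4])
        return np.array([0,-.08,.169])+Rr.apply(v)
    return f
def lv(y,off=0.006):
    def f(p):
        a=p[5]; return np.array([.012,y+.08,.157])+R.from_euler('y',a).apply([off,0,.048])
    return f
obs=[('top',T(q),pl(*s),1) for q,s in [((222,165),(1,1)),((598,66),(1,-1)),((652,256),(-1,-1)),((273,360),(-1,1))]]
obs+=[('scene',S(q),pl(*s),1) for q,s in [((461,366),(-1,1)),((380,493),(1,1)),((172,241),(-1,-1)),((73,348),(1,-1))]]
obs+=[('scene',S((55,88)),ph([.005,-.0725,.084]),1),('scene',S((268,57)),ph([.005,.0725,.084]),1),('scene',S((140,31)),ph([.005,-.015,.114]),1),('scene',S((183,29)),ph([.005,.015,.114]),1)]
obs+=[('top',T((660,54)),ph([0,-.0725,.084]),1),('top',T((532,272)),ph([0,.0725,.084]),1),('top',T((602,162)),ph([0,0,.114]),1)]
obs+=[('top',T((288,187)),lv(.012,.003),1),('top',T((326,180)),lv(-.012,.003),1)]
def W(p,v): return R.from_euler('z',p[2]).apply(v)+[p[0],p[1],0]
def res(p):
    r=[]
    for n,q,f,w in obs: r.append(w*(proj(cams[n],W(p,f(p)))[0]-q))
    return np.concatenate(r)
s=least_squares(res,[.55,-.02,.2,.5,0,.45],loss='soft_l1')
print(np.round(s.x,4)); print(np.round(res(s.x).reshape(-1,2),1).tolist())
p=s.x
for n,v in dict(head=[0,.08,.149],headtop=[0,.08,.209],tab=ph([0,0,.1])(p),tipm=lv(0)(p),tilt=[0,-.08,.169]).items(): print(n,np.round(W(p,v),4))
np.save('p.npy',p)
E
python3 fit.py; python3 - <<'E'
from h import *
c=ctrl.camera('top')
for n,z in(('mug',.085),('canister',.12),('spice',.09),('sponge',.028)):
    t=ctrl.look_for('top',n)[0]['bbox']; print(n,np.round(atz(c,[(t[0]/2+t[2]/2,t[1]/2+t[3]/2)],z),3))
E
```

```text
[ 0.5243 -0.024   0.2256  0.7852 -0.0377  0.4063]
[[-1.1, -0.8], [0.1, -0.6], [-0.2, 1.2], [-1.2, 0.3], [0.8, -1.2], [-0.2, -0.3], [-0.9, -1.2], [-1.5, -1.2], [-0.6, 0.1], [0.8, -0.3], [-0.6, 2.0], [0.3, 0.6], [1.0, -0.9], [-0.1, 1.9], [0.8, -0.2], [-1.1, 0.6], [-0.5, -0.2]]
head [0.5064 0.054  0.149 ]
headtop [0.5064 0.054  0.209 ]
tab [ 0.5442 -0.0988  0.2689]
tipm [0.5419 0.0621 0.1987]
tilt [ 0.5422 -0.102   0.169 ]
mug [[ 0.385 -0.075  0.085]]
canister [[ 0.66  -0.013  0.12 ]]
spice [[ 0.567 -0.209  0.09 ]]
sponge [[ 0.562 -0.223  0.028]]
```

```bash
cat >> h.py <<'E'
def pose():
    o=ctrl.get_obs(); q=np.array(o['eef_rot']); return np.array(o['eef_pos']),R.from_quat(q[[1,2,3,0]])
def need(pos,Rt):
    p,r=pose(); rv=(r.inv()*Rt).as_rotvec(degrees=True)
    print('delta tool-now cm',np.round(r.inv().apply(pos-p)*100,2),'delta tool-target cm',np.round(Rt.inv().apply(pos-p)*100,2),'rot deg',np.round(rv,2))
def Rdown(yaw): # tool z down, x at yaw
    x=np.array([np.cos(yaw),np.sin(yaw),0]);z=np.array([0,0,-1.]);return R.from_matrix(np.stack([x,np.cross(z,x),z],1))
def sim(rows,start=None):
    p,r=start or pose()
    for row in rows.split(';'):
        v=np.array(row.split(),float); p=p+r.apply(v[:3]/100); r=r*R.from_rotvec(v[3:6],degrees=True)
    return p,r
E
python3 - <<'E'
from h import *
need(np.array([.5442,-.0988,.40]),Rdown(.2256+.785))
E
```

```text
delta tool-now cm [-52.13  55.05  -9.61] delta tool-target cm [-34.66  67.43  -9.61] rot deg [-0.   -0.   16.23]
```

Request:
{"fn": "move_arm", "kwargs": {"rows": "0 0 -4.8 0 0 8.1 1; 0 0 -4.8 0 0 8.1 1; -2.17 4.21 0 0 0 0 1; -2.17 4.21 0 0 0 0 1; -2.17 4.21 0 0 0 0 1; -2.17 4.21 0 0 0 0 1; -2.17 4.21 0 0 0 0 1; -2.17 4.21 0 0 0 0 1; -2.17 4.21 0 0 0 0 1; -2.17 4.21 0 0 0 0 1; -2.17 4.21 0 0 0 0 1; -2.17 4.21 0 0 0 0 1; -2.17 4.21 0 0 0 0 1; -2.17 4.21 0 0 0 0 1; -2.17 4.21 0 0 0 0 1; -2.17 4.21 0 0 0 0 0.6; -2.17 4.21 0 0 0 0 0.6; -2.17 4.21 0 0 0 0 0.6; 0 0 0 0 0 0 0.6; 0 0 0 0 0 0 0.6"}}

```text
time_s: 3.55
eef_pos: [0.5438, -0.0996, 0.3992]
eef_rot: [-0.001, 0.875, 0.483, -0.0]
wrist_force: [0.5, 1.0, 1.1]
opening: 0.596
```

```bash
python3 - <<'E'
from h import *
need(np.array([.5442,-.0988,.40]),Rdown(.2256+.785))
for n in('scene','top'):
    c=snap(n,n+'1.png')
    o=(210,150) if n=='top' else (180,60)
    a=c['color'][o[1]:o[1]+140,o[0]:o[0]+150]; cv2.imwrite('pics/%s1z.png'%n,cv2.resize(a,None,fx=4,fy=4,interpolation=cv2.INTER_CUBIC))
E
```

```text
delta tool-now cm [ 0.09 -0.   -0.08] delta tool-target cm [ 0.09 -0.   -0.08] rot deg [-0.1  -0.   -0.08]
```

View pics/scene1z.png

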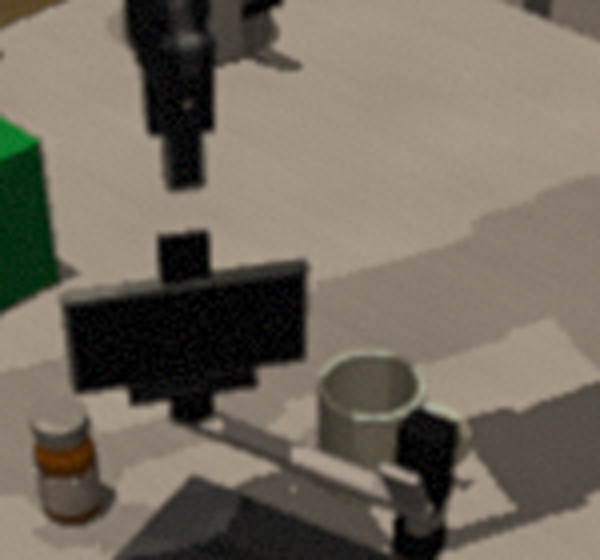

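View pics/top1z.png

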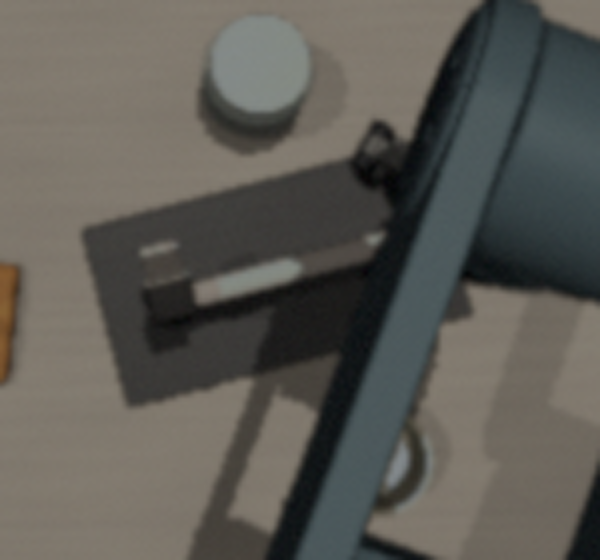

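Gripper is lined up just above the tab (fingers at about (184,160), tab at (184,255) in the crop). Lower and close.

Request:
{"fn": "move_arm", "kwargs": {"rows": "0 0 2.4 0 0 0 0.6; 0 0 2.4 0 0 0 0.6; 0 0 2.3 0 0 0 0.6; 0 0 0 0 0 0 0.5; 0 0 0 0 0 0 0.3; 0 0 0 0 0 0 0.1; 0 0 0 0 0 0 0; 0 0 0 0 0 0 0; 0 0 0 0 0 0 0; 0 0 0 0 0 0 0; 0 0 0 0 0 0 0"}}

```text
time_s: 4.75
eef_pos: [0.5439, -0.0997, 0.331]
eef_rot: [0.002, 0.875, 0.484, 0.0]
wrist_force: [-3.2, -3.3, 6.4]
opening: 0.103
```

Request:
{"fn": "move_arm", "kwargs": {"rows": "0 0 0 0 0 4.5 0; 0 0 0 0 0 4.5 0; 0 0 0 0 0 4.5 0; 0 0 0 0 0 4.5 0; 0 0 0 0 0 4.5 0; 0 0 0 0 0 4.5 0; 0 0 0 0 0 4.5 0; 0 0 0 0 0 4.5 0; 0 0 0 0 0 4.5 0; 0 0 0 0 0 4.5 0; 0 0 0 0 0 0 0"}}

```text
time_s: 5.85
eef_pos: [0.5439, -0.1007, 0.331]
eef_rot: [0.003, 0.994, 0.111, 0.001]
wrist_force: [-2.3, -7.0, 6.0]
opening: 0.102
```

```bash
python3 - <<'E'
from h import *
p,r=pose(); print(p,r.as_matrix().round(3),ctrl.get_obs()['q'].round(2),ctrl.get_obs()['torque'])
print(np.degrees(np.arctan2(r.as_matrix()[1,0],r.as_matrix()[0,0])), np.degrees(.2256))
pr=np.load('p.npy'); ax=R.from_euler('z',pr[2]).apply([0,-.08,.169])+[pr[0],pr[1],0]
print('tcp rel axis in stand frame',R.from_euler('z',-pr[2]).apply(p-ax))
# tilt target
L=r.inv().apply(p-ax); print('tcp rel axis tool frame',L)
yv=r.as_matrix()[:,1]; print(yv)
for n in('scene','top'):
    c=snap(n,n+'2.png')
    o=(210,150) if n=='top' else (180,60)
    a=c['color'][o[1]:o[1]+140,o[0]:o[0]+150]; cv2.imwrite('pics/%s2z.png'%n,cv2.resize(a,None,fx=4,fy=4,interpolation=cv2.INTER_CUBIC))
E
```

```text
[ 0.54393897 -0.10074559  0.33103064] [[ 0.975  0.221  0.002]
 [ 0.221 -0.975 -0.005]
 [ 0.     0.005 -1.   ]] [-0.4   0.11  1.63 -0.    1.4  -0.62] [-1.68053552  1.12126515  0.0193719 ]
12.777616641234838 12.925927858151372
tcp rel axis in stand frame [0.00199267 0.00078794 0.16203064]
tcp rel axis tool frame [ 2.06900949e-03  7.75156406e-05 -1.62031576e-01]
[ 0.2211618  -0.97522233  0.00537269]
```

View pics/scene2z.png

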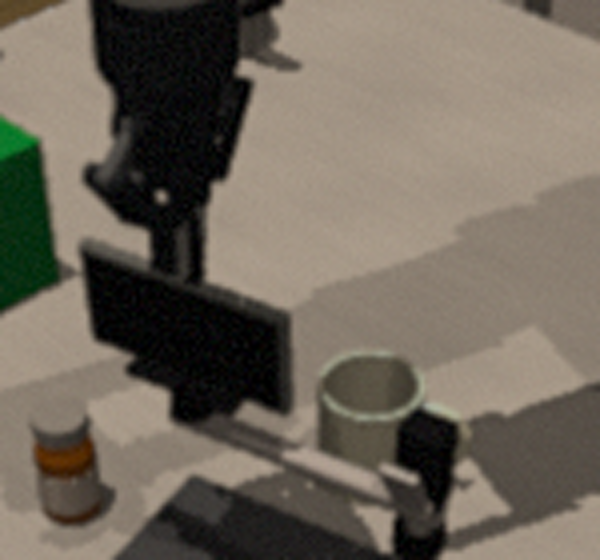

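Request:
{"fn": "move_arm", "kwargs": {"rows": "-0.707 0 0.015 0 2.5 0 0; -0.707 0 0.015 0 2.5 0 0; -0.707 0 0.015 0 2.5 0 0; -0.707 0 0.015 0 2.5 0 0; -0.707 0 0.015 0 2.5 0 0; -0.707 0 0.015 0 2.5 0 0; -0.707 0 0.015 0 2.5 0 0; -0.707 0 0.015 0 2.5 0 0; -0.707 0 0.015 0 2.5 0 0; -0.707 0 0.015 0 2.5 0 0; 0 0 0 0 0 0 0; 0 0 0 0 0 0 0"}}

```text
time_s: 7.15
eef_pos: [0.477, -0.1164, 0.3168]
eef_rot: [-0.021, 0.97, 0.11, 0.216]
wrist_force: [-12.4, -7.3, 12.6]
opening: 0.101
```

```bash
python3 - <<'E'
from h import *
p,r=pose(); print(p,ctrl.get_obs()['q'].round(2),ctrl.get_obs()['torque'])
pr=np.load('p.npy'); ax=R.from_euler('z',pr[2]).apply([0,-.08,.169])+[pr[0],pr[1],0]
Rs=R.from_euler('z',-pr[2])
print('tcp rel axis stand frame',Rs.apply(p-ax),'tool z stand',Rs.apply(r.as_matrix()[:,2]))
for n in('scene','top'):
    c=snap(n,n+'3.png')
    o=(210,150) if n=='top' else (180,60)
    a=c['color'][o[1]:o[1]+140,o[0]:o[0]+150]; cv2.imwrite('pics/%s3z.png'%n,cv2.resize(a,None,fx=4,fy=4,interpolation=cv2.INTER_CUBIC))
E
```

```text
[ 0.47704882 -0.11642765  0.31682594] [-0.65 -0.23  2.03  0.37  1.08 -1.01] [-1.21575683  1.7689505  -0.33966541]
tcp rel axis stand frame [-0.06671042  0.00046383  0.14782594] tool z stand [ 0.42408696 -0.00688227 -0.90559532]
```

View pics/scene3z.png

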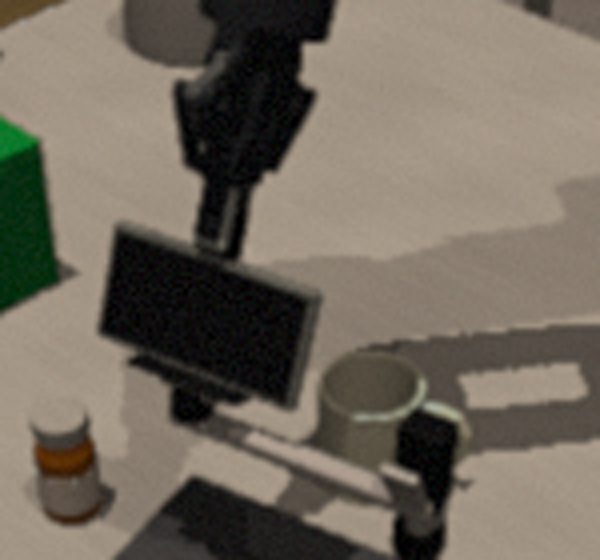

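Phone lean reads 24–25°, swivel ~0 from the tool. Release and back out along the tab.

Request:
{"fn": "move_arm", "kwargs": {"rows": "0 0 0 0 0 0 0.15; 0 0 0 0 0 0 0.25; 0 0 0 0 0 0 0.35; 0 0 0 0 0 0 0.45; 0 0 0 0 0 0 0.45; 0 0 -2 0 0 0 0.45; 0 0 -3 0 0 0 0.45; 0 0 -3 0 0 0 0.45; 0 0 -3 0 0 0 0.45; 0 0 0 0 0 0 0.6; 0 0 0 0 0 0 0.8"}}

```text
time_s: 8.35
eef_pos: [0.4317, -0.1246, 0.4138]
eef_rot: [-0.024, 0.97, 0.11, 0.216]
wrist_force: [-0.1, 0.8, -0.4]
opening: 0.75
```

```bash
cat > look.py <<'E'
from h import *
import sys
k=sys.argv[1]; 
print(pose()[0],ctrl.get_obs()['time_s'])
for n in('scene','top'):
    c=snap(n,n+k+'.png')
    o=(210,150) if n=='top' else (180,60)
    if len(sys.argv)>2 and n=='scene': o=(200,90)
    a=c['color'][o[1]:o[1]+140,o[0]:o[0]+150]; cv2.imwrite('pics/%s%sz.png'%(n,k),cv2.resize(a,None,fx=4,fy=4,interpolation=cv2.INTER_CUBIC))
E
python3 look.py 4
```

```text
[ 0.4316897  -0.12456143  0.41380305] 8.35
```

View pics/scene4z.png

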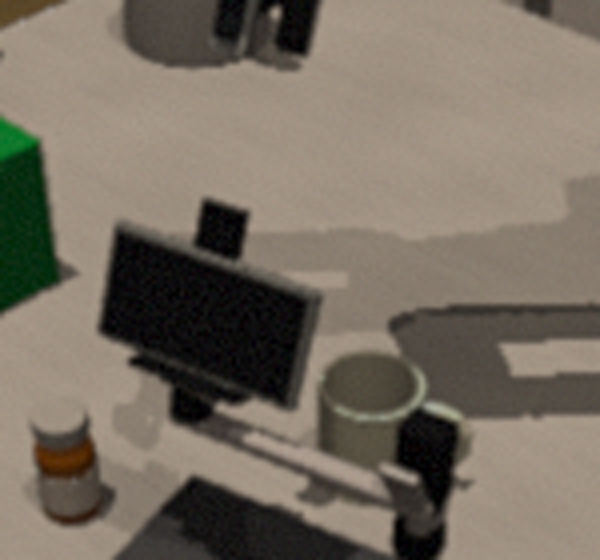

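View pics/top4z.png

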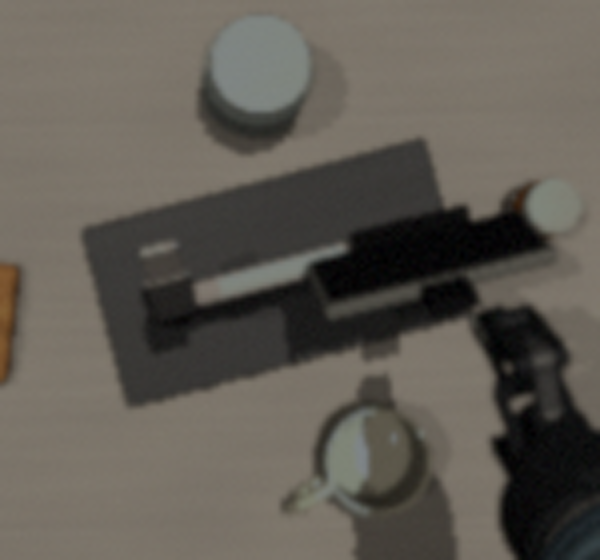

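```bash
cat > fit2.py <<'E'
from h import *
from scipy.optimize import least_squares
pr=np.load('p.npy'); c=ctrl.camera('scene')
q=np.array([(118,224),(322,292),(205,200),(249,211)],float)/4+[180-.4,60-.4]
V=np.array([[.005,-.0725,.084],[.005,.0725,.084],[.005,-.015,.114],[.005,.015,.114]])
def f(a):
    P=np.array([0,-.08,.169])+(R.from_euler('z',a[0])*R.from_euler('y',-a[1])).apply(V)
    P=R.from_euler('z',pr[2]).apply(P)+[pr[0],pr[1],0]
    return proj(c,P)-q
s=least_squares(lambda a:f(a[:2]).ravel(),[0,.4]); print(s.x,f(s.x).round(1).tolist())
s=least_squares(lambda a:(f(a[:2])-a[2:]).ravel(),[0,.4,0,0]); print(s.x)
E
python3 fit2.py
python3 - <<'E'
from h import *
pr=np.load('p.npy')
# head refine check: project head top corners & lever
for n in('scene','top'):
    c=ctrl.camera(n); 
    P=np.array([[-.012,.065,.209],[-.012,.095,.209],[.012,.065,.209],[.012,.095,.209]]); P=R.from_euler('z',pr[2]).apply(P)+[pr[0],pr[1],0]
    o=(210,150) if n=='top' else (180,60)
    print(n,((proj(c,P)-o+.4)*4).round(0).tolist())
hd=R.from_euler('z',pr[2]).apply([.010,.08,0])+[pr[0],pr[1],0]
hd[2]=.149+.047+.054+.10; print(hd)
need(hd,Rdown(.2256))
E
```

```text
[0.00680644 0.47168982] [[-0.4, -1.1], [0.0, -0.2], [0.1, -0.6], [-0.1, 0.3]]
[ 0.02035688  0.48393872 -0.02743122 -0.51048149]
scene [[413.0, 405.0], [460.0, 423.0], [392.0, 429.0], [441.0, 448.0]]
top [[197.0, 312.0], [151.0, 324.0], [188.0, 275.0], [141.0, 287.0]]
[0.516134  0.0562241 0.35     ]
delta tool-now cm [  8.51 -15.66  10.84] delta tool-target cm [ 12.27 -15.68   6.22] rot deg [-1.200e-01 -2.492e+01  2.000e-02]
```

Request:
{"fn": "move_arm", "kwargs": {"rows": "0 0 0 0 -8.3 0 0.9; 0 0 0 0 -8.3 0 0.9; 0 0 0 0 -8.3 0 0.9; 2.45 -3.14 0 0 0 0 0.9; 2.45 -3.14 0 0 0 0 0.9; 2.45 -3.14 0 0 0 0 0.9; 2.45 -3.14 0 0 0 0 0.9; 2.45 -3.14 0 0 0 0 0.9; 0 0 3.1 0 0 0 0.9; 0 0 3.1 0 0 0 0.9; 0 0 0 0 0 0 0.9; 0 0 0 0 0 0 0.9"}}

```text
time_s: 9.8
eef_pos: [0.5158, 0.0562, 0.3513]
eef_rot: [-0.0, 0.994, 0.113, -0.0]
wrist_force: [0.9, 0.5, 0.4]
opening: 0.903
```

```bash
python3 look.py 5 ; python3 - <<'E'
from h import *
need(np.array([0.516134,0.0562241,0.35]),Rdown(.2256)); print(ctrl.get_obs()['opening'],ctrl.get_obs()['q'])
E
```

```text
[0.51581912 0.05620267 0.35125465] 9.8
delta tool-now cm [-0.05 -0.05  0.33] delta tool-target cm [-0.05 -0.05  0.33] rot deg [ 0.04 -0.23 -0.  ]
0.9030504377047577 [-1.21368261e-01  1.42199973e-02  1.68747619e+00  6.72654069e-04
  1.43594684e+00 -3.47006116e-01]
```

View pics/scene5z.png

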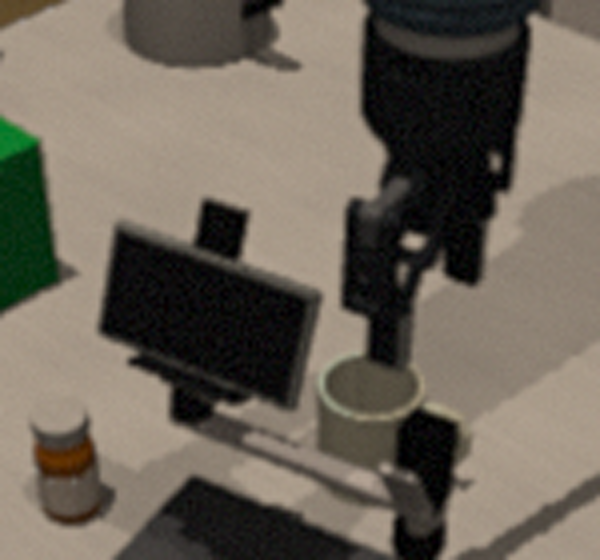

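View pics/top5z.png

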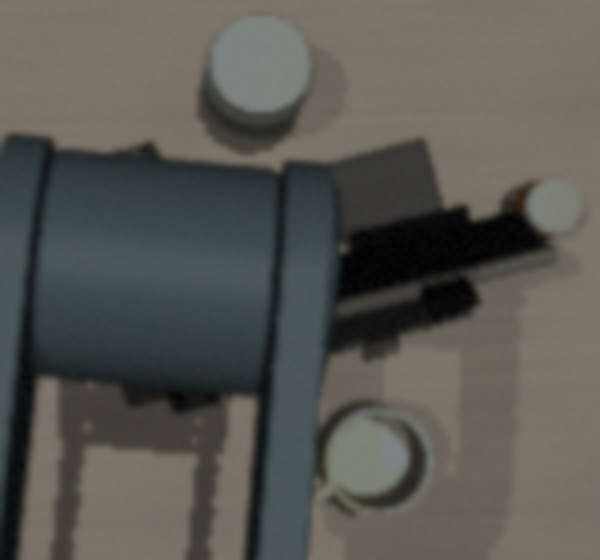

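Request:
{"fn": "move_arm", "kwargs": {"rows": "0 0 2.5 0 0 0 0.9; 0 0 2.5 0 0 0 0.9; 0 0 2.5 0 0 0 0.9; 0 0 2.5 0 0 0 0.9; 0 0 0 0 0 0 0.9; 0 0 0 0 0 0 0.9"}}

```text
time_s: 10.5
eef_pos: [0.5169, 0.0558, 0.2533]
eef_rot: [0.0, 0.994, 0.112, 0.002]
wrist_force: [0.6, 0.6, -0.2]
opening: 0.901
```

```bash
python3 look.py 6 1; python3 - <<'E'
from h import *
for i in range(3):
    need(np.array([0.516134,0.0562241,0.25]),Rdown(.2256)); ctrl.camera('top')
E
```

```text
[0.51692278 0.0557579  0.2532502 ] 10.5
delta tool-now cm [-0.12 -0.07  0.41] delta tool-target cm [-0.12 -0.07  0.41] rot deg [ 0.07 -0.31 -0.  ]
delta tool-now cm [-0.11 -0.06  0.4 ] delta tool-target cm [-0.11 -0.06  0.4 ] rot deg [ 0.07 -0.31  0.01]
delta tool-now cm [-0.1  -0.05  0.37] delta tool-target cm [-0.1  -0.05  0.37] rot deg [ 0.07 -0.28  0.01]
```

View pics/scene6z.png

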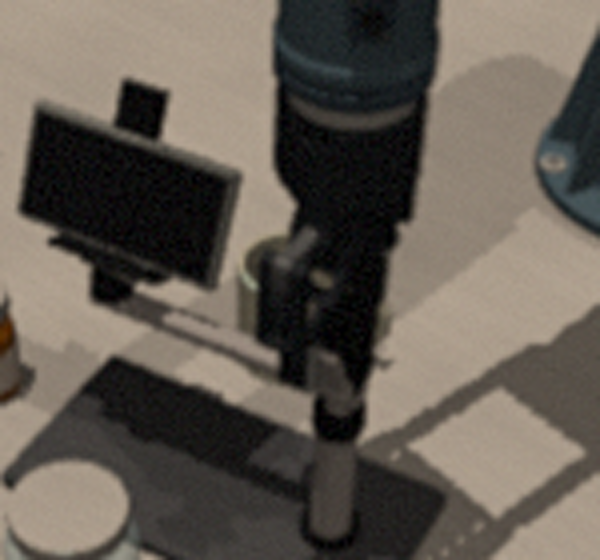

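```bash
python3 - <<'E'
from h import *
c=ctrl.camera('scene'); pr=np.load('p.npy')
p,r=pose()
P=[p+r.apply([s*.038,dy,.071]) for s in(1,-1) for dy in(-.011,.011)]
print('fingertips',((proj(c,P)-[200,90]+.4)*4).round(0).tolist())
Q=R.from_euler('z',pr[2]).apply([[.0366,.068,.1987],[.0366,.092,.1987],[.018,.08,.157],[0,.08,.129]])+[pr[0],pr[1],0]
print('lever tip, hinge, collar',((proj(c,Q)-[200,90]+.4)*4).round(0).tolist())
print(np.array(cv2.Rodrigues(np.array(c['rvec']))[0]).T@-np.array(c['tvec']))
E
```

```text
fingertips [[319.0, 400.0], [284.0, 386.0], [381.0, 321.0], [348.0, 308.0]]
lever tip, hinge, collar [[295.0, 350.0], [334.0, 366.0], [326.0, 392.0], [338.0, 407.0]]
[1.00123574 0.4315256  0.75703468]
```

Request:
{"fn": "move_arm", "kwargs": {"rows": "0 0 0.7 0 0 0 0.8; 0 0 0 0 0 0 0.7; 0 0 0 0 0 0 0.65; 0 0 0 0 0 0 0.6; 0 0 0 0 0 0 0.6; 0 0 0 0 0 0 0.58; 0 0 0 0 0 0 0.58; 0 0 0 0 0 0 0.58"}}

```text
time_s: 11.6
eef_pos: [0.516, 0.0561, 0.2447]
eef_rot: [-0.0, 0.994, 0.113, 0.001]
wrist_force: [-1.7, -0.8, 2.9]
opening: 0.578
```

```bash
python3 look.py 7 1; python3 - <<'E'
from h import *
p,r=pose(); pr=np.load('p.npy'); Rs=R.from_euler('z',-pr[2])
print(Rs.apply(p-[pr[0],pr[1],0]),ctrl.get_obs()['opening'],Rs.apply(ctrl.get_obs()['wrist_force']))
E
```

```text
[0.5159773  0.0560738  0.24469674] 11.6
[0.00982853 0.07985695 0.24471368] 0.580157959405952 [-2.78242502  0.37710623  2.02050337]
```

View pics/scene7z.png

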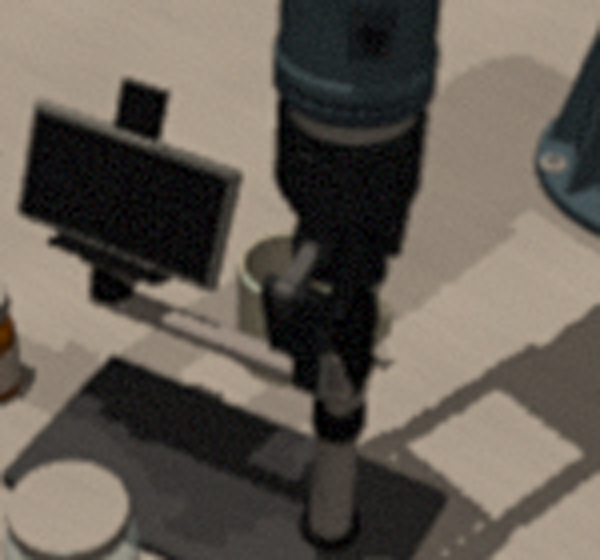

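Request:
{"fn": "move_arm", "kwargs": {"rows": "0 0 0 0 0 0 0.56; 0 0 0 0 0 0 0.54; 0 0 0 0 0 0 0.54; 0 0 0 0 0 0 0.54"}}

```text
time_s: 12.1
eef_pos: [0.5149, 0.0558, 0.2451]
eef_rot: [0.0, 0.994, 0.113, -0.001]
wrist_force: [-11.3, -2.8, 10.2]
opening: 0.544
```

```bash
cat > st.py <<'E'
from h import *
for _ in range(3):
    o=ctrl.get_obs();p,r=pose(); pr=np.load('p.npy'); Rs=R.from_euler('z',-pr[2])
    print(o['time_s'],Rs.apply(p-[pr[0],pr[1],0]).round(4),o['opening'],'F',Rs.apply(o['wrist_force']).round(1),'T',Rs.apply(o['torque']).round(2)); ctrl.camera('top')
E
python3 st.py
```

```text
12.1 [0.0087 0.0799 0.2451] 0.5441582432539969 F [-11.7  -0.2  10.2] T [0.02 1.43 0.17]
12.15 [0.0087 0.0799 0.2451] 0.5417822129962228 F [-11.7  -1.   10. ] T [0.09 1.39 0.16]
12.2 [0.0087 0.0799 0.2451] 0.5434964537628242 F [-11.8   0.4   9.8] T [0.04 1.41 0.09]
```

Request:
{"fn": "move_arm", "kwargs": {"rows": "-0.15 0 0 0 0 0 0.54; -0.1 0 0 0 0 0 0.54; 0 0 0 0 0 0 0.54"}}

```text
time_s: 12.55
eef_pos: [0.5144, 0.0557, 0.2454]
eef_rot: [-0.0, 0.994, 0.113, 0.002]
wrist_force: [-1.2, 1.4, 4.0]
opening: 0.545
```

```bash
python3 st.py; python3 look.py 8 1
```

```text
12.55 [0.0082 0.0799 0.2454] 0.5453137500096815 F [-0.8  1.6  4. ] T [ 0.21 -0.23  0.07]
12.6 [0.0082 0.0799 0.2453] 0.5465524451289508 F [0.4 1.6 4.9] T [ 0.17 -0.27  0.14]
12.65 [0.0082 0.0799 0.2453] 0.5463774212860972 F [0.5 0.7 6. ] T [ 0.24 -0.23  0.09]
[0.51443125 0.05568433 0.24533046] 12.7
```

View pics/scene8z.png

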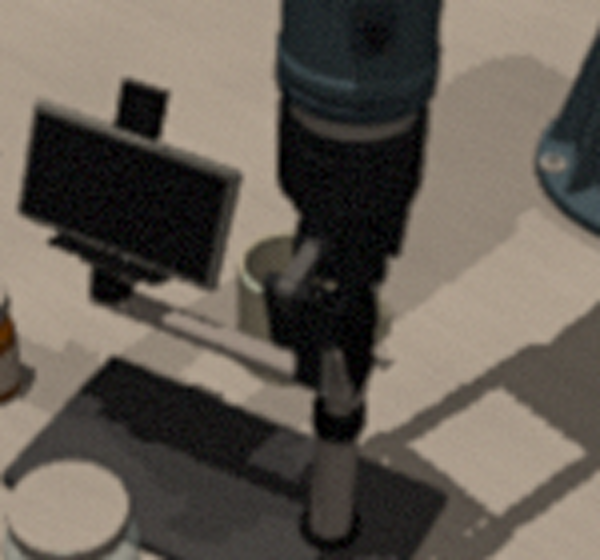

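Request:
{"fn": "move_arm", "kwargs": {"rows": "0 0 -0.4 0 0 0 0.54; 0 0 -0.5 0 0 0 0.54; 0 0 -0.5 0 0 0 0.54; 0 0 -0.6 0 0 0 0.54; 0 0 0 0 0 0 0.54; 0 0 0 0 0 0 0.54"}}

```text
time_s: 13.4
eef_pos: [0.5142, 0.0556, 0.2646]
eef_rot: [-0.0, 0.994, 0.113, 0.002]
wrist_force: [5.9, 2.0, -1.4]
opening: 0.543
```

```bash
python3 st.py; python3 look.py 9 1
```

```text
13.4 [0.008  0.0799 0.2646] 0.5428337032503048 F [ 6.2  0.6 -1.4] T [ 0.17 -0.83  0.05]
13.45 [0.008  0.0799 0.2645] 0.541410725926187 F [ 5.1  0.9 -0.1] T [ 0.14 -0.78  0.02]
13.5 [0.008  0.0799 0.2644] 0.5432628673182877 F [ 6.5  1.  -1.2] T [ 0.17 -0.81  0.01]
[0.51419766 0.05562055 0.26440466] 13.55
```

View pics/scene9z.png

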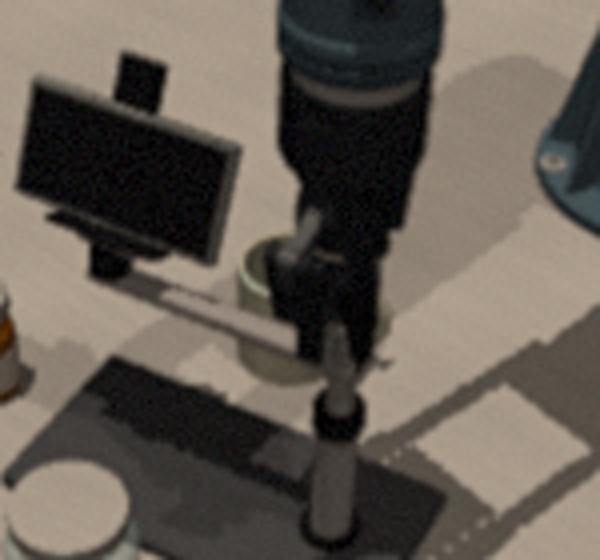

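```bash
cat > leg.py <<'E'
from h import *
import sys
from scipy.optimize import brentq
def gray(f): return cv2.cvtColor(cv2.imread(f),cv2.COLOR_BGR2GRAY).astype(np.float32)
ref=gray('pics/scene8.png'); c=ctrl.camera('scene'); cv2.imwrite('pics/scn_%s.png'%sys.argv[1],c['color'])
im=cv2.cvtColor(c['color'],cv2.COLOR_BGR2GRAY).astype(np.float32)
up=lambda a:cv2.resize(a,None,fx=8,fy=8,interpolation=cv2.INTER_CUBIC)
x0,y0,x1,y1=202,106,262,168
t=up(ref[y0:y1,x0:x1]); s=up(im[60:190,190:275])
m=cv2.matchTemplate(s,t,cv2.TM_CCOEFF_NORMED); _,v,_,l=cv2.minMaxLoc(m)
d=np.array([l[0]/8+190-x0,l[1]/8+60-y0])
pr=np.load('p.npy'); P=R.from_euler('z',pr[2]).apply([-.02,-.08,.22])+[pr[0],pr[1],0]
u0=proj(c,P)[0]
f=lambda h:proj(c,P+[0,0,h])[0,1]-u0[1]-d[1]
h=brentq(f,-.02,.1); print('shift',d,'score',round(v,3),'leg',round(h,4),'pred dx',proj(c,P+[0,0,h])[0,0]-u0[0])
E
python3 leg.py a
```

```text
shift [-0.375 -6.125] score 0.989 leg 0.018 pred dx -0.3295061281141045
```

Request:
{"fn": "move_arm", "kwargs": {"rows": "0 0 -0.5 0 0 0 0.54; 0 0 -0.6 0 0 0 0.54; 0 0 -0.6 0 0 0 0.54; 0 0 -0.5 0 0 0 0.54; 0 0 -0.4 0 0 0 0.54; 0 0 0 0 0 0 0.54; 0 0 0 0 0 0 0.54"}}

```text
time_s: 14.4
eef_pos: [0.514, 0.0556, 0.2903]
eef_rot: [-0.0, 0.994, 0.113, 0.001]
wrist_force: [6.8, 1.6, -1.8]
opening: 0.539
```

```bash
python3 st.py; python3 leg.py b; python3 look.py 10 1
```

```text
14.4 [0.0078 0.0798 0.2903] 0.5389399184975907 F [ 7.   0.1 -1.8] T [ 0.03 -0.82  0.05]
14.45 [0.0078 0.0798 0.2903] 0.5416715376734424 F [ 6.3 -0.1 -1.2] T [ 0.04 -0.81  0.07]
14.5 [0.0078 0.0799 0.2903] 0.5410469231066849 F [ 6.   0.8 -2. ] T [ 0.06 -0.77  0.04]
shift [ -0.875 -15.   ] score 0.966 leg 0.0431 pred dx -0.8046567372364279
[0.51398107 0.05557734 0.29022619] 14.6
```

View pics/scene10z.png

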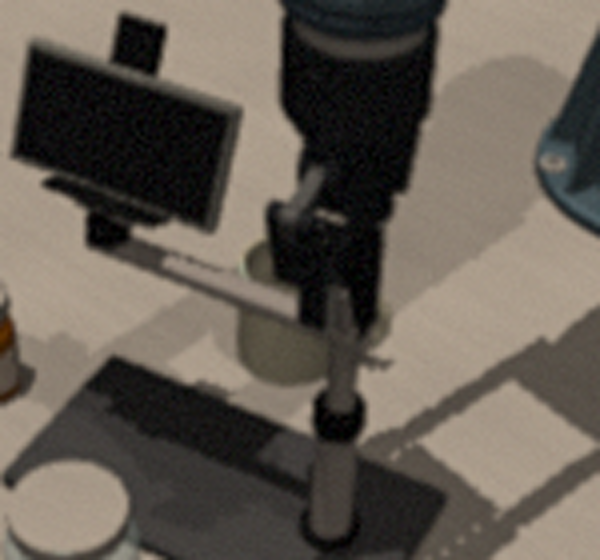

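```bash
python3 - <<'E'
import cv2,numpy as np
o=[]
for k in('9','10'):
    a=cv2.imread('pics/scene%s.png'%k)[150:215,255:315]; o.append(cv2.resize(a,None,fx=6.5,fy=6.5,interpolation=cv2.INTER_CUBIC))
cv2.imwrite('pics/ring.png',np.clip(np.hstack(o)*1.6,0,255).astype('uint8'))
E
```

```text
(no output)
```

View pics/ring.png

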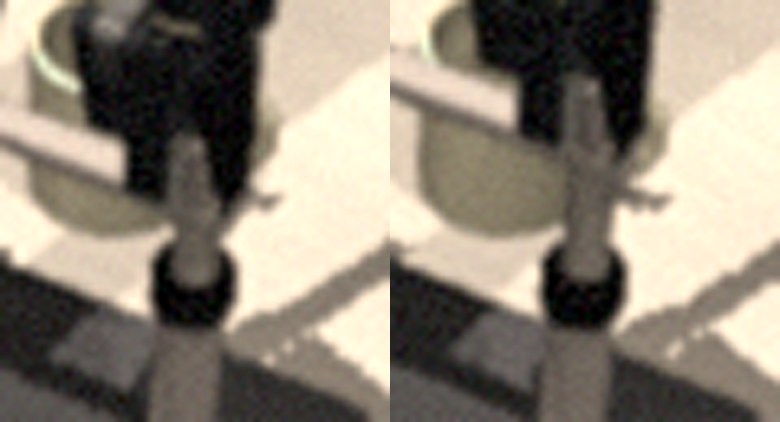

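Request:
{"fn": "move_arm", "kwargs": {"rows": "0 0 -0.15 0 0 0 0.54; 0 0 0 0 0 0 0.54; 0 0 0 0 0 0 0.54; 0 0 0 0 0 0 0.54"}}

```text
time_s: 15.1
eef_pos: [0.514, 0.0556, 0.2917]
eef_rot: [-0.0, 0.994, 0.113, 0.001]
wrist_force: [5.6, 2.0, -1.6]
opening: 0.545
```

```bash
python3 st.py; python3 leg.py c;  python3 - <<'E'
import cv2,numpy as np
o=[]
for k in('9','_c'):
    a=cv2.imread(('pics/scene%s.png' if k=='9' else 'pics/scn%s.png')%k)[150:215,255:315]; o.append(cv2.resize(a,None,fx=6.5,fy=6.5,interpolation=cv2.INTER_CUBIC))
cv2.imwrite('pics/ring2.png',np.clip(np.hstack(o)*1.6,0,255).astype('uint8'))
from h import *
print(ctrl.look_for('scene','leg_ring')[:2])
E
```

```text
15.1 [0.0078 0.0798 0.2917] 0.544940010795929 F [ 5.9  0.7 -1.6] T [ 0.08 -0.84  0.04]
15.15 [0.0078 0.0798 0.2917] 0.5411144253694911 F [ 6.3  0.9 -1.3] T [ 0.09 -0.85  0.07]
15.2 [0.0078 0.0798 0.2917] 0.5379053914464218 F [ 6.2  0.  -1.7] T [ 0.1  -0.81  0.01]
shift [ -1.  -15.5] score 0.965 leg 0.0445 pred dx -0.8313443980952115
[{'bbox': [202.4, 93.8, 294.9, 193.3], 'confidence': 0.63}]
```

View pics/ring2.png

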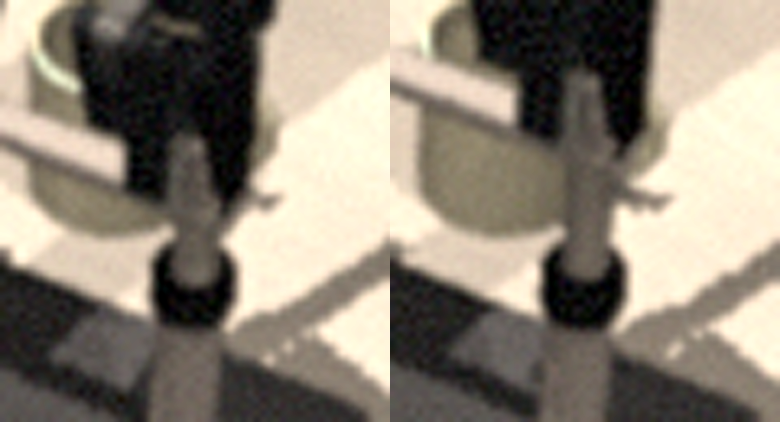

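Request:
{"fn": "move_arm", "kwargs": {"rows": "-0.06 0 0 0 0 0 0.52; -0.08 0 -0.02 0 0 0 0.50; -0.08 0 -0.02 0 0 0 0.48; -0.08 0 -0.02 0 0 0 0.46; 0 0 0 0 0 0 0.46; 0 0 0 0 0 0 0.46"}}

```text
time_s: 15.95
eef_pos: [0.5109, 0.0549, 0.2926]
eef_rot: [-0.0, 0.994, 0.113, 0.001]
wrist_force: [6.0, 1.8, -2.1]
opening: 0.455
```

```bash
python3 st.py; python3 leg.py d
```

```text
15.95 [0.0046 0.0798 0.2926] 0.45549832902962706 F [ 6.3  0.4 -2.1] T [ 0.05 -0.87  0.04]
16.0 [0.0046 0.0798 0.2925] 0.4643399061189403 F [ 5.9  0.5 -2. ] T [ 0.07 -0.87 -0.01]
16.05 [0.0046 0.0798 0.2926] 0.4622341515158028 F [ 5.7 -0.  -2.6] T [ 0.11 -0.9   0.06]
shift [ -0.875 -14.5  ] score 0.968 leg 0.0417 pred dx -0.7779603641070594
```

Request:
{"fn": "move_arm", "kwargs": {"rows": "0 0 -0.15 0 0 0 0.46; 0 0 -0.15 0 0 0 0.46; 0 0 0 0 0 0 0.46; 0 0 0 0 0 0 0.46"}}

```text
time_s: 16.55
eef_pos: [0.5109, 0.0548, 0.2956]
eef_rot: [-0.0, 0.994, 0.113, 0.001]
wrist_force: [6.4, 0.5, -2.1]
opening: 0.46
```

```bash
python3 st.py; python3 leg.py e; python3 leg.py e2
```

```text
16.55 [0.0046 0.0798 0.2956] 0.4600449505605243 F [ 6.3 -1.  -2.1] T [ 0.04 -0.81 -0.01]
16.6 [0.0046 0.0798 0.2957] 0.4616136927270188 F [ 6.5  0.7 -1.8] T [ 0.04 -0.79 -0.01]
16.65 [0.0046 0.0798 0.2957] 0.45744828403981924 F [ 5.4  0.8 -1. ] T [ 0.11 -0.82  0.01]
shift [ -1.    -15.625] score 0.965 leg 0.0449 pred dx -0.8380149513436663
shift [ -1.    -15.625] score 0.965 leg 0.0449 pred dx -0.8380149513436663
```

Request:
{"fn": "move_arm", "kwargs": {"rows": "-0.08 0 -0.08 0 0 0 0.44; -0.08 0 -0.08 0 0 0 0.42; -0.08 0 -0.08 0 0 0 0.40; 0 0 0 0 0 0 0.40; 0 0 0 0 0 0 0.40"}}

```text
time_s: 17.3
eef_pos: [0.5085, 0.0543, 0.2982]
eef_rot: [-0.0, 0.994, 0.113, 0.001]
wrist_force: [4.3, 1.2, -1.2]
opening: 0.399
```

```bash
python3 st.py; python3 leg.py f
```

```text
17.3 [0.0021 0.0798 0.2982] 0.3990911353437183 F [ 4.5  0.2 -1.2] T [ 0.05 -0.72  0.06]
17.35 [0.0021 0.0798 0.2982] 0.40491360946704413 F [ 5.5  0.5 -1.7] T [ 0.02 -0.74  0.08]
17.4 [0.0021 0.0798 0.2982] 0.4031732688775608 F [ 6.3 -0.  -2.6] T [-0.02 -0.75  0.  ]
shift [ -1.    -15.875] score 0.964 leg 0.0456 pred dx -0.8513544228484307
```

Request:
{"fn": "move_arm", "kwargs": {"rows": "-0.08 0 -0.05 0 0 0 0.38; -0.08 0 -0.05 0 0 0 0.36; -0.06 0 -0.03 0 0 0 0.34; 0 0 0 0 0 0 0.34; 0 0 0 0 0 0 0.34"}}

```text
time_s: 18.0
eef_pos: [0.5063, 0.0538, 0.2995]
eef_rot: [-0.0, 0.994, 0.113, 0.001]
wrist_force: [4.3, 0.6, -1.4]
opening: 0.345
```

```bash
python3 st.py; python3 leg.py g
```

```text
18.0 [-2.000e-04  7.980e-02  2.995e-01] 0.344993011574836 F [ 4.4 -0.4 -1.4] T [-0.08 -0.97  0.22]
18.05 [-2.000e-04  7.980e-02  2.995e-01] 0.3427143787549686 F [ 4.2 -1.1 -1.9] T [-0.04 -1.    0.18]
18.1 [-1.000e-04  7.980e-02  2.995e-01] 0.34313725159880915 F [ 4.9 -0.8 -2.8] T [-0.12 -0.93  0.17]
shift [ -1.    -15.875] score 0.964 leg 0.0456 pred dx -0.8513544228484307
```

Request:
{"fn": "move_arm", "kwargs": {"rows": "-0.03 0 -0.02 0 0 0 0.32; -0.03 0 -0.02 0 0 0 0.30; 0 0 0 0 0 0 0.28; 0 0 0 0 0 0 0.28; 0 0 0 0 0 0 0.28"}}

```text
time_s: 18.7
eef_pos: [0.5058, 0.0536, 0.3]
eef_rot: [-0.0, 0.994, 0.113, 0.001]
wrist_force: [3.8, -0.1, -2.7]
opening: 0.323
```

```bash
python3 st.py; python3 leg.py h;python3 look.py 11 1
```

```text
18.7 [-0.0006  0.0798  0.3   ] 0.32295968545630227 F [ 3.7 -0.9 -2.7] T [-0.15 -1.8   0.25]
18.75 [-0.0007  0.0798  0.2999] 0.3242904918441808 F [ 2.9 -1.2 -2.6] T [-0.19 -1.81  0.26]
18.8 [-0.0007  0.0798  0.3   ] 0.32364965511692484 F [ 4.2 -1.  -2.5] T [-0.17 -1.81  0.28]
shift [ -1. -16.] score 0.963 leg 0.0459 pred dx -0.8580233409232676
[0.50579118 0.05365145 0.29995806] 18.9
```

View pics/scene11z.png

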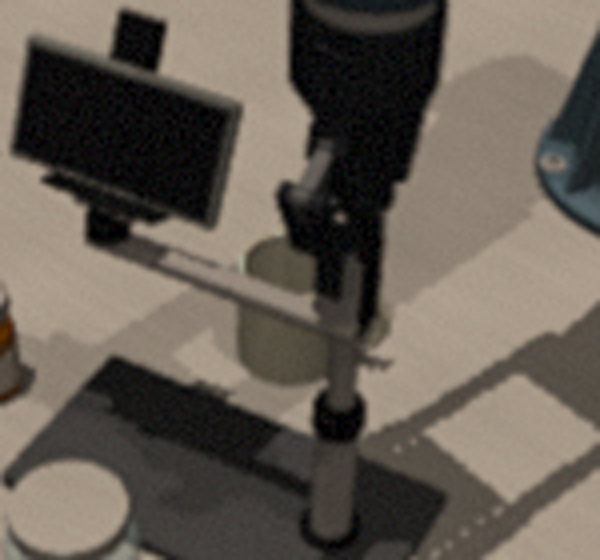

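Request:
{"fn": "move_arm", "kwargs": {"rows": "0 0 0 0 0 0 0.2; 0 0 0 0 0 0 0.1; 0 0 0 0 0 0 0; 0 0 0 0 0 0 0; 0 0 0 0 0 0 0; 0 0 0 0 0 0 0"}}

```text
time_s: 19.6
eef_pos: [0.5058, 0.0536, 0.2999]
eef_rot: [-0.0, 0.994, 0.113, 0.001]
wrist_force: [5.2, -0.7, -3.1]
opening: 0.322
```

```bash
python3 st.py; python3 leg.py i;python3 look.py 12 1; python3 - <<'E'
import cv2,numpy as np
a=cv2.imread('pics/scene12.png')[130:215,250:320]; cv2.imwrite('pics/ring3.png',np.clip(cv2.resize(a,None,fx=7,fy=7,interpolation=cv2.INTER_CUBIC)*1.8,0,255).astype('uint8'))
E
```

```text
19.6 [-0.0007  0.0798  0.2999] 0.3219074919382543 F [ 4.9 -1.8 -3.1] T [-0.27 -2.03  0.26]
19.65 [-0.0007  0.0798  0.2999] 0.3224730708279499 F [ 3.7 -1.4 -1.4] T [-0.3  -2.05  0.21]
19.7 [-0.0007  0.0798  0.3   ] 0.32583939420232844 F [ 4.7 -1.2 -1.9] T [-0.24 -1.99  0.2 ]
shift [ -1.    -15.875] score 0.963 leg 0.0456 pred dx -0.8513544228484307
[0.50578752 0.05363842 0.29994104] 19.8
```

View pics/ring3.png

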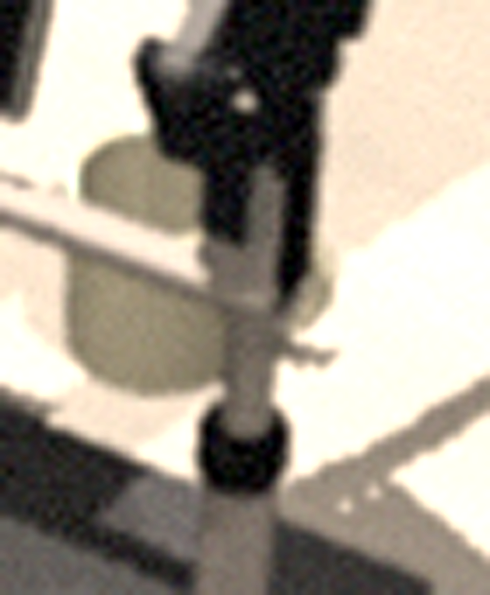

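View pics/scene12.png

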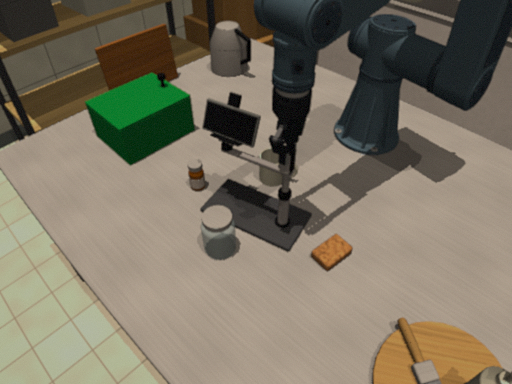

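View pics/top12.png

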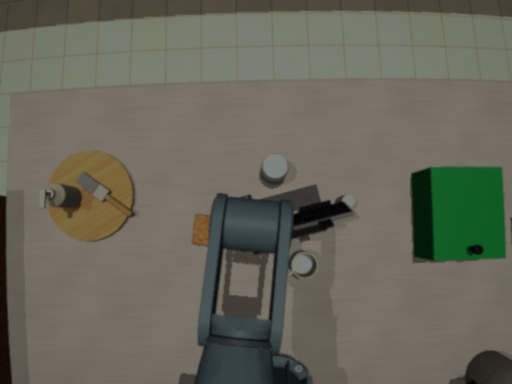

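```bash
python3 - <<'E'
from h import *
c=ctrl.camera('scene');pr=np.load('p.npy')
W=lambda v:R.from_euler('z',pr[2]).apply(v)+[pr[0],pr[1],0]
for z in(.129,.132,.137,.194):print(z,proj(c,W([0,.08,z])).round(1), proj(c,W([.009,.08,z])).round(1))
b=cv2.cvtColor(c['color'],cv2.COLOR_BGR2GRAY)
a=cv2.cvtColor(cv2.imread('pics/scene9.png'),cv2.COLOR_BGR2GRAY)
for y in range(180,202): print(y,a[y,274:298].tolist(),'\n   ',b[y,274:298].tolist())
E
```

```text
0.129 [[284.2 191.3]] [[282.4 193.6]]
0.132 [[284.2 190.4]] [[282.5 192.7]]
0.137 [[284.3 188.9]] [[282.6 191.2]]
0.194 [[285.8 171. ]] [[283.9 173.3]]
180 [64, 50, 41, 32, 25, 19, 34, 51, 55, 51, 50, 52, 60, 53, 38, 13, 12, 35, 55, 75, 89, 94, 94, 106] 
    [75, 77, 75, 74, 69, 68, 69, 63, 52, 53, 55, 59, 58, 57, 53, 59, 66, 67, 67, 75, 85, 92, 93, 107]
181 [75, 66, 59, 54, 43, 41, 46, 53, 57, 50, 53, 53, 55, 59, 57, 23, 34, 54, 77, 95, 102, 87, 91, 122] 
    [74, 76, 70, 69, 67, 66, 66, 61, 47, 52, 58, 62, 59, 56, 57, 82, 108, 107, 87, 91, 102, 86, 89, 122]
182 [75, 74, 72, 64, 60, 56, 57, 54, 56, 55, 57, 60, 65, 67, 52, 27, 46, 71, 97, 126, 138, 121, 126, 148] 
    [72, 73, 73, 69, 68, 68, 65, 59, 49, 51, 57, 60, 62, 61, 65, 105, 146, 144, 121, 122, 137, 121, 124, 149]
183 [76, 76, 72, 67, 66, 66, 62, 54, 51, 53, 56, 62, 65, 67, 54, 46, 63, 95, 135, 153, 156, 152, 153, 161] 
    [74, 74, 71, 69, 64, 68, 66, 53, 48, 56, 60, 64, 63, 59, 70, 112, 153, 160, 151, 151, 154, 151, 154, 159]
184 [77, 70, 71, 71, 68, 78, 88, 73, 53, 51, 52, 56, 63, 56, 55, 62, 82, 123, 155, 158, 157, 158, 1
[... 3080 characters left out ...]
 [72, 83, 97, 104, 76, 32, 6, 8, 5, 11, 7, 4, 7, 2, 4, 46, 97, 122, 105, 95, 93, 80, 79, 81]
199 [58, 59, 65, 76, 70, 39, 17, 18, 11, 10, 8, 10, 7, 10, 37, 77, 128, 130, 106, 93, 81, 79, 79, 80] 
    [62, 62, 62, 74, 65, 41, 22, 11, 5, 3, 4, 7, 14, 11, 24, 61, 93, 94, 83, 80, 78, 83, 81, 82]
200 [60, 62, 62, 65, 64, 52, 42, 38, 34, 29, 29, 28, 31, 34, 50, 95, 125, 102, 83, 80, 79, 78, 83, 80] 
    [62, 58, 58, 65, 61, 49, 42, 35, 32, 28, 29, 23, 28, 33, 42, 67, 85, 85, 79, 81, 82, 82, 80, 79]
201 [63, 63, 63, 63, 60, 52, 55, 53, 54, 50, 49, 44, 50, 56, 63, 75, 93, 85, 83, 82, 83, 83, 81, 82] 
    [64, 61, 62, 63, 57, 52, 54, 53, 52, 53, 48, 50, 53, 54, 56, 73, 84, 84, 82, 84, 79, 79, 83, 81]
```

```bash
python3 - <<'E'
from h import *
c=ctrl.camera('scene')
for q in('canister','mug','sponge','spice'): print(q,[(np.round(d['bbox']),round(d['confidence'],2)) for d in ctrl.look_for('scene',q)[:1]])
o=ctrl.get_obs(); print(o['time_s'],o['eef_pos'],o['opening'])
print(ctrl.hand_in())
E
python3 leg.py end
```

```text
canister [(array([201., 204., 235., 260.]), 0.89)]
mug [(array([258., 145., 299., 187.]), 0.98)]
sponge [(array([313., 232., 352., 272.]), 0.9)]
spice [(array([190., 160., 207., 192.]), 0.62)]
20.2 [0.5057864  0.05364027 0.29994085] 0.32607252134911935
the job is handed in; nothing more can be done
None
the job is handed in; nothing more can be done
```

I handed the job in at 20.2 s, with the phone aimed, the leg raised to its mark and the lever squeezed shut under full grip. The system reports no verdict, and I had no direct reading of the joint angles or of the force on each finger.

- **Phone:** I gripped it by the tab, swivelled it parallel and leaned it back. After letting go, the camera fit gave swivel about 0.01 rad and lean about 0.47 rad. The tool pose at release gave about 0.43 rad. Both are in the band. Later pictures, up to just before hand-in, still matched the phone's shape.
- **Leg:** I pinched head and lever at about 0.54 opening and raised the leg. During closing it slipped once by about 3 mm, to roughly 0.042 m, and I raised it back. The final image estimate is 0.0456 m. The leg's visible lower end moved up about as much as it should with the ring on the rim. Dead reckoning from the tool pose gave about 0.046 m at the mark, 1 to 2 mm above the image. It is no use after closing because the pads slid on the head.
- **Lever:** While lifting, it was open at an estimated 0.22 to 0.36 rad; the two ways of working out the width disagree, but both are above 0.15 rad. At the end the fingers stalled at 0.32 opening with the gripper commanded fully shut, and the lever looks flat in the picture.
- **Surroundings:** The canister, mug, sponge and jar boxes in the scene camera match the start to within 2 pixels.

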